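# Fit the filter cartridge of the bakery's water doser

### The arm

A 6-joint arm with a two-finger parallel gripper is mounted at the origin on the work surface. World frame = base frame: x ahead of the robot, y to its left, z up, the work surface at z = 0. Lengths are in mm, angles in rad, forces in N, time in s.
With the tool pointing down it reaches from about 275 to 1000 mm from the base axis. Payload 8.4 kg.
Tool frame: the origin (TCP) lies midway between the tips of the shut fingers; the grasp point (between the pads) lies grip_depth behind it (grip_depth is the distance from the TCP to the grasp point, in mm); z points along the fingers, y is the line along which they close (so a half turn about z gives the same grasp; the last joint's range is limited). The gripper opens to 85 mm and grips with 20 to 120 N. Pads are 22 mm wide; open, the fingers measure 114 mm over their backs; the gripper's body (76 mm by 85 mm) begins 54 mm behind the grasp point. The pads swing forward as they close: fully open they stand 13 mm farther back than shut.
Start: joints at [-1.114, 0.353, 1.633, -0, 1.155, -0.002], TCP at [276.794, -560.368, 231.281] pointing down, gripper open.
Joint ranges: [-2.63, 2.63], [-0.92, 2.1], [0.06, 2.66], [-1.3, 4.44], [0, 2.69], [-3.02, 3.02]. Speed limits (rad/s): [2.22, 2.22, 2.79, 3.14, 3.14, 3.14].

### API

Orientations are given as [roll, pitch, yaw] about the fixed x, y, z axes, in that order (R = Rz(yaw) Ry(pitch) Rx(roll)).
In Python, from rig import * gives the robot as it stands.
- The arm moves only by the shell command python3 -m creep 'ROWS' [FORCE]. ROWS is JSON, a list of rows, each an object of numbers: "x", "y", "z": the shift along the tool's x, y, z in mm; "rx", "ry", "rz": the turn, a rotation vector about the tool's x, y, z in rad; "hand": the finger opening in mm, from 0 to 85.4. A call has 1 to 20 rows; each row shifts and turns the commanded pose from where the row before left it, along the tool's axes as they then stand; what a row does not reach is not made up. A row lasts 1/8 s, in which the tool goes at most 62.5 mm and 10.7 degrees, less where a joint would pass 70% of its speed; a pose out of reach is approached as far as the arm can. A call with a gripper value outside its range is refused whole. The fingers move at their own pace and stop on an object; FORCE is the grip in N (left out, the last holds). Time passes only in rows, so rows that do not move let the fingers close. It gives the time, the measured TCP pose, the force, the opening and the grip force at its end, in the units of the state.
- sense(): the state, without advancing time (a new reading comes with each control period).
- grab_frame(name): name is "side" or "top" or "wrist"; returns the picture (400x640x3 uint8, red, green, blue); there is no depth.
- get_calibration(name): a dict with "K" (3x3 intrinsics, pixels), "R" (3x3) and "t" (3): a world point X has camera coordinates R X + t. Camera axes: x right, y down, z forward; pixel columns grow to the right and rows downward; lengths in mm; the calibration is good to about 2 mm. A picture is of the moment at which its call begins: read the wrist's pose just before it. get_calibration takes no time and is no camera call; for the wrist camera it gives the pose at the moment of the call.
- sign_off(): hands the job in; it is judged then, once.
The state is a dict: "clock": time; "qpos": joint angles; "qvel": joint speeds; "joint_efforts": joint torques, N m; "eef_pos": TCP position; "tcp_rot": TCP orientation; "contact_force": force on the tool from outside, world axes, zero at the start; "wrist_torque": the same for the moment, N m; "opening": opening from 0.0 (shut) to 1.0 (fully open); "grasp_force": force on a finger pad.
Only numpy, scipy, OpenCV 4.12 (cv2) and the standard library are available. Lean on these libraries where they do the work, as an engineer would, in place of code of your own. Each camera call takes 0.05 s, during which the arm holds its last target. There are 200 camera calls.

### The job

Fit the short round filter cartridge (not the tall slim one or the square one), upright, into the cup of the water doser, then swing the doser's raised clamp down over it until the clamp is fully closed and the cartridge is pressed home.

Things in the scene. Friction and masses are not known exactly. Their poses are not given: they have to be found in the camera images.
- cartridge: Short round filter, white plastic with a thin grey band, upright and loose: drum 56 mm diameter, 38 mm high, foot chamfered; on top a round grip knob, 32 mm diameter, 30 mm high; 68 mm tall, 0.1 to 0.21 kg. Two other white filters stand 95 to 250 mm from it: a slim one (44 mm diameter, 100 mm tall) and a square one (62 mm square, 68 mm tall). Origin: centre of underside, z up.
- doser: Water doser, fixed: steel plate 12 mm thick with a grey cup and two hinge posts 108 mm high on its -y side; white housing, 62 mm high, at x = 75 to 185 mm. Origin: on the bench on the cup's axis, z up. In the cup a sprung seat holds the cartridge's underside at z = 28 mm; the closed clamp presses it 12 mm down, to z = 16 mm (home); the spring pushes back with 3 to 5 N.
- cup_mouth (a point): Centre of the cup's rim, 48 mm above the bench. The flared mouth is 82 mm wide inside here (90 mm outside) and narrows to 61 mm inside, 22 mm lower. Axes as the doser's.
- clamp (a joint): Clamp angle, rad. The clamp is a steel arm, 24 mm wide, 12 mm thick. 0: fully closed, on its stop, level over the cup towards the doser's +y, its rubber pad on the cartridge's knob. Grows as it swings up; pi/2 is upright; 2.05 the limit, leaning away from the cup. Starts at 1.7 to 2.0. Stiff hinge (0.5 N m, 3 to 6 N at the crossbar): it stays where it is left.
- clamp_hinge (a point): Middle of the clamp's hinge axis, which is parallel to the doser's x: at y = -95 mm, z = 96 mm of the doser. The clamp's pad is 95 mm from it, the crossbar 165 mm.
- clamp_bar (a point): Centre of the black crossbar at the clamp's free end: 16 mm diameter, 80 mm long, parallel to the doser's x, 165 mm from the hinge axis; about 255 mm above the bench when raised, 96 mm when closed. It can be pushed from its far side (the doser's -y side), then down from above.
Things that resemble listed ones, but are neither listed nor needed, are in the scene too. Leave any green or orange look-alike of the cartridge alone.

How it is judged (in metres and radians):
On the way:
1. the short round cartridge stands upright in the doser's cup while the clamp is still raised (horizontal distance between cartridge and doser below 0.01 m and z of cartridge in the frame of doser below 0.036 m and angle between cartridge's own z axis and vertical below 0.17 rad and value of joint clamp above 0.8 rad), for 0.2 s.
At the end, for the whole second after the job is handed in: The clamp is closed (within 0.05 rad of its stop) and the short round cartridge is upright (within 10 degrees) and at rest in the cup, its axis within 8 mm of the cup's and its underside no more than 20 mm above the bench, that is pressed home to within 4 mm (value of joint clamp below 0.05 rad and horizontal distance between cartridge and doser below 0.008 m and z of cartridge in the frame of doser below 0.02 m and angle between cartridge's own z axis and vertical below 0.17 rad and linear speed of cartridge below 0.02 m/s); the robot touches nothing.
It also fails if it takes over 61 s, if anything falls off the work surface, if the arm or the gripper's body presses on something with over 40 N, if the wrist force passes 120 N, or if a joint passes its speed limit or range.

## Working session

There is one attempt and no reset: what is moved stays moved. The work goes in short steps, Python scripts to look and compute and a shell command to move; the robot and the scene stay as the last step left them, time stands still between calls to the robot, and variables do not carry over. Pictures are saved under pics/ and viewed, at most 10 in all, crops included, and the job is handed in when it is done.

```bash
mkdir -p pics; ls; cat > h.py <<'E'
from rig import *
import numpy as np, cv2
def snap(n,f):
    c=get_calibration(n); im=grab_frame(n); cv2.imwrite('pics/'+f,im[:,:,::-1]); return im,c
def onz(c,uv,z):
    K,R,t=map(np.array,(c['K'],c['R'],c['t']))
    o=-R.T@t; d=R.T@np.linalg.inv(K)@np.array([*uv,1.]); return o+d*(z-o[2])/d[2]
def proj(c,X):
    K,R,t=map(np.array,(c['K'],c['R'],c['t'])); p=K@(R@np.array(X,float)+t); return p[:2]/p[2]
E
python3 - <<'E'
from h import *
print(sense())
for n in('top','side'):
    im,c=snap(n,n+'0.png'); print(n,c)
E
```

```text
pics
{'clock': 0.0, 'qpos': array([-1.11441651e+00,  3.53636430e-01,  1.63414326e+00, -1.38229517e-05,
        1.15519596e+00, -2.40534043e-03]), 'qvel': array([ 6.53923400e-04,  2.34357387e-03, -4.05065444e-05, -3.39283017e-04,
       -1.23707896e-03, -1.68024094e-03]), 'joint_efforts': array([ 3.77557066e-03, -6.05237603e+01, -3.42058504e+01,  3.80653109e-04,
        9.47600172e-03, -5.51720632e-06]), 'eef_pos': array([ 276.56881417, -559.94243691,  230.56509576]), 'tcp_rot': array([-3.14020964e+00,  9.31193477e-06,  4.58790758e-01]), 'contact_force': array([ 0.03683229,  0.64190999, -0.15080058]), 'wrist_torque': array([ 0.00180003, -0.00163956,  0.04111297]), 'grasp_force': 0.0, 'opening': 1.0012832232244067}
top {'K': array([[478.46780404,   0.        , 322.36557466],
       [  0.        , 478.46780404, 198.95038227],
       [  0.        ,   0.        ,   1.        ]]), 'R': array([[-0.04891685, -0.99878733, -0.00556792],
       [-0.97610425,  0.04898613, -0.21170936],
       [ 0.21172538, -0.00492129, -0.97731681]]), 't': array([ 84.52989491, 538.10767358, 980.18180015])}
side {'K': array([[367.85497081,   0.        , 316.94398772],
       [  0.        , 367.85497081, 198.10593677],
       [  0.        ,   0.        ,   1.        ]]), 'R': array([[-0.99256764, -0.12165329, -0.00315579],
       [-0.056318  ,  0.48217697, -0.87426177],
       [ 0.10787847, -0.86758622, -0.48544453]]), 't': array([528.13908094,  71.61154971, 825.67507824])}
```

View pics/top0.png

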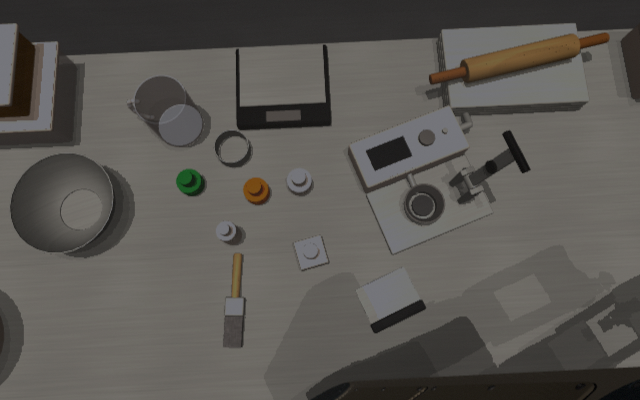

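View pics/side0.png

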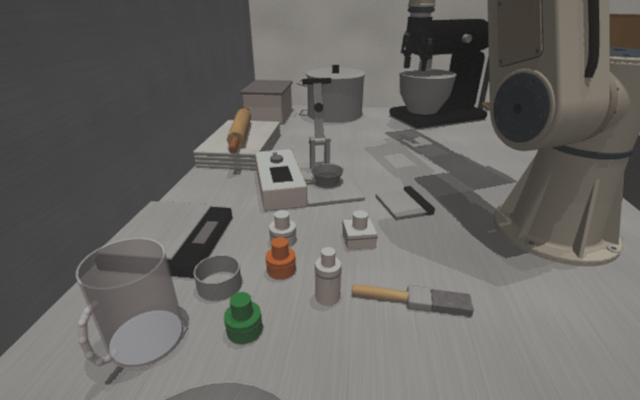

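Candidates in the top view are white round with a wide base at (299,180), slim at (227,232), square at (311,251), orange at (257,190) and green at (189,181). I choose (299,180). The cup is near (423,205) and the clamp bar near (516,151).

```bash
python3 - <<'E'
from h import *
im=cv2.imread('pics/top0.png')
a=cv2.resize(im[150:250,265:345],None,fx=5,fy=5,interpolation=2)
b=cv2.resize(im[120:220,385:545][:, :],None,fx=5,fy=5,interpolation=2)
a=cv2.convertScaleAbs(a,alpha=1.5)
b=cv2.convertScaleAbs(cv2.resize(im[125:225,395:535],None,fx=5,fy=5,interpolation=2)[:, :400+300],alpha=1.8)
cv2.imwrite('pics/a.png',cv2.resize(a,(320,400))); cv2.imwrite('pics/b.png',b)
c=get_calibration('top')
print('cart knob',onz(c,(298.5,176.5),68)); print('slim',onz(c,(225,229),100)); print('sq',onz(c,(311,249),68))
print('cup',onz(c,(424,203),48),'bar',onz(c,(516,151),255))
E
```

```text
cart knob [591.82954239 107.13038634  68.        ]
slim [479.45348021 260.80582745 100.        ]
sq [433.19327552  86.93947441  68.        ]
cup [ 523.60375788 -163.51016215   48.        ] bar [ 568.97150988 -290.2239364   255.        ]
```

View pics/a.png

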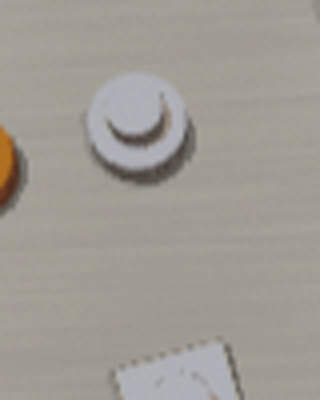

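View pics/b.png

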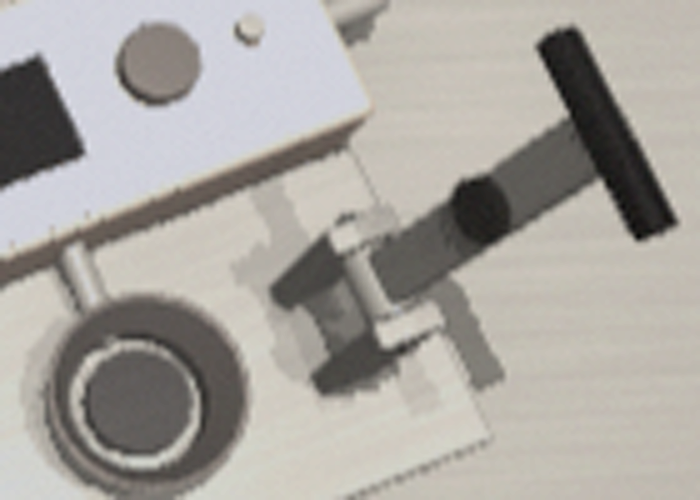

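The first crop shows the white drum with the knob on top at (299.2,176) and the drum at (299.2,180.5), so the choice stands. The second shows the cup rim at (424.6,204.2), hinge (467.4,182) and bar ends (507,132) and (526.4,171).

```bash
python3 - <<'E'
from h import *
c=get_calibration('top'); f=lambda u,v,z:onz(c,(u,v),z)
np.set_printoptions(precision=1,suppress=True)
print('cart',f(299.2,176,68),f(299.2,180.5,38))
cup=f(424.6,204.2,48);thr=f(422,205.6,26); h=f(467.4,182,96); b1=f(507,132,252);b2=f(526.4,171,252)
print('cup',cup,thr,'hinge',h,'bar',(b1+b2)/2,np.linalg.norm(b1-b2))
x=b1-b2; print('yaw from bar',np.arctan2(x[1],x[0])); y=cup-h; print('from hinge',np.arctan2(-y[0],y[1]),np.linalg.norm(y[:2]))
y=cup-(b1+b2)/2; print('from bar centre',np.arctan2(-y[0],y[1]),np.linalg.norm(y[:2]))
s=sense(); w=get_calibration('wrist'); print(w, sense()['eef_pos'])
R=cv2.Rodrigues(np.zeros(3))[0]
E
```

```text
cart [592.9 105.6  68. ] [590.6 107.2  38. ]
cup [ 520.9 -164.6   48. ] [ 522.3 -163.4   26. ] hinge [ 554.5 -248.1   96. ] bar [ 569.2 -292.5  252. ] 78.31351782887802
yaw from bar 0.3216526722083819
from hinge 0.3827159683051105 90.00677899337082
from bar centre 0.3612701382537946 136.7935081220505
{'K': array([[299.1,   0. , 315.4],
       [  0. , 299.1, 198.6],
       [  0. ,   0. ,   1. ]]), 'R': array([[ 0.4, -0.9, -0. ],
       [-0.9, -0.4,  0.3],
       [-0.3, -0.1, -1. ]]), 't': array([-624.3,  -37.4,  378.4])} [ 276.6 -560.   230.6]
```

```bash
cat >> h.py <<'E'
from scipy.spatial.transform import Rotation as Ro
def tl(p,yaw=None):
    s=sense(); R=Ro.from_euler('xyz',s['tcp_rot']).as_matrix(); return R.T@(np.array(p)-s['eef_pos'])
E
python3 -m creep '[{"rz":-0.184},{"rz":-0.184},{"rz":-0.184},{"rz":-0.184},{"rz":-0.184},{"rz":-0.184},{"rz":-0.184},{"rz":-0.184}]'
python3 - <<'E'
from h import *
import rig
print([n for n in dir(rig) if n[0]!='_'], getattr(rig,'grip_depth',None))
print(sense()['tcp_rot'],tl((592,106,180)))
E
```

```text
['MotionError', 'get_calibration', 'grab_frame', 'grip_depth', 'sense', 'sign_off'] 18.700000000000003
[-3.14032464e+00  3.46722545e-05  4.58822530e-01] [ 577.74906108 -457.34943401   51.1966007 ]schema error: expected keys x, y, z, rx, ry, rz, hand
```

```bash

python3 -m creep '[{"x":0,"y":0,"z":0,"rx":0,"ry":0,"rz":-0.184,"hand":85},{"x":0,"y":0,"z":0,"rx":0,"ry":0,"rz":-0.184,"hand":85},{"x":0,"y":0,"z":0,"rx":0,"ry":0,"rz":-0.184,"hand":85},{"x":0,"y":0,"z":0,"rx":0,"ry":0,"rz":-0.184,"hand":85},{"x":0,"y":0,"z":0,"rx":0,"ry":0,"rz":-0.184,"hand":85},{"x":0,"y":0,"z":0,"rx":0,"ry":0,"rz":-0.184,"hand":85},{"x":0,"y":0,"z":0,"rx":0,"ry":0,"rz":-0.184,"hand":85},{"x":0,"y":0,"z":0,"rx":0,"ry":0,"rz":-0.184,"hand":85}]'
python3 - <<'E'
from h import *
print(sense()['tcp_rot'],tl((592,106,180)))
E
```

```text
clock: 1.1
eef_pos: [276.7, -560.1, 230.8]
tcp_rot: [-3.141, -0.001, 1.937]
contact_force: [-0.2, 0.9, -0.4]
opening: 0.997
grasp_force: 0.0
[-3.14149379e+00 -8.29501396e-04  1.93685201e+00] [509.0739394  532.87768994  51.21735285]
```

```bash

python3 -m creep '[{"x":39,"y":41,"z":0,"rx":0,"ry":0,"rz":0,"hand":85},{"x":39,"y":41,"z":0,"rx":0,"ry":0,"rz":0,"hand":85},{"x":39,"y":41,"z":0,"rx":0,"ry":0,"rz":0,"hand":85},{"x":39,"y":41,"z":0,"rx":0,"ry":0,"rz":0,"hand":85},{"x":39,"y":41,"z":0,"rx":0,"ry":0,"rz":0,"hand":85},{"x":39,"y":41,"z":0,"rx":0,"ry":0,"rz":0,"hand":85},{"x":39,"y":41,"z":0,"rx":0,"ry":0,"rz":0,"hand":85},{"x":39,"y":41,"z":0,"rx":0,"ry":0,"rz":0,"hand":85},{"x":39,"y":41,"z":0,"rx":0,"ry":0,"rz":0,"hand":85},{"x":39,"y":41,"z":10,"rx":0,"ry":0,"rz":0,"hand":85},{"x":39,"y":41,"z":10,"rx":0,"ry":0,"rz":0,"hand":85},{"x":39,"y":41,"z":10,"rx":0,"ry":0,"rz":0,"hand":85},{"x":39,"y":41,"z":10,"rx":0,"ry":0,"rz":0,"hand":85},{"x":0,"y":0,"z":0,"rx":0,"ry":0,"rz":0,"hand":85}]'
python3 - <<'E'
from h import *
print(tl((592,106,180)))
im,c=snap('wrist','w1.png'); print(proj(c,(592,106,68)),c['K'][0,0])
E
```

```text
clock: 2.85
eef_pos: [597.6, 105.2, 189.9]
tcp_rot: [-3.141, -0.001, 1.934]
contact_force: [0.5, -1.0, -0.3]
opening: 0.991
grasp_force: 0.0
[ 2.76788478 -4.93525071  9.91457467]
[310.90777837 189.42516644] 299.1079327216721
```

View pics/w1.png

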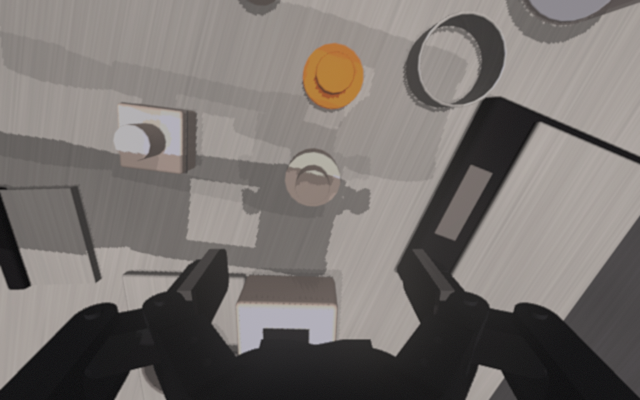

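The wrist view shows the white round drum centred at about (313,179), with the knob near (313,182). The orange look-alike is at (333,76) and the square filter at (152,138).

```bash
python3 - <<'E'
from h import *
im=cv2.imread('pics/w1.png'); c=get_calibration('wrist')
cv2.imwrite('pics/w1c.png',cv2.convertScaleAbs(cv2.resize(im[130:230,265:365],None,fx=5,fy=5,interpolation=2),alpha=1.3))
print(proj(c,(592,106,38)),proj(c,(592,106,68)), onz(c,(313,179),38))
E
```

```text
[312.82151893 180.38202305] [312.53703695 187.76090254] [591.66474136 107.39934068  38.        ]
```

View pics/w1c.png

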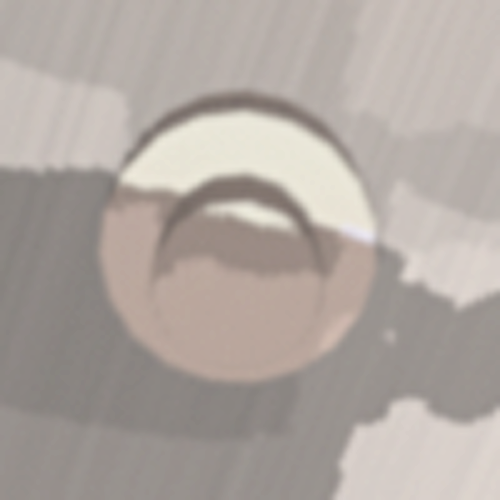

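```bash
python3 - <<'E'
from h import *
print(tl((591.7,107.2,40)),sense()['tcp_rot'])
E
```

```text
[  5.38013287  -3.15599187 150.24706199] [-3.13992457e+00 -2.39738347e-04  1.93357032e+00]
```

```bash

python3 -m creep '[{"x":5,"y":-4,"z":30,"rx":0,"ry":0,"rz":0,"hand":70},{"x":0,"y":0,"z":40,"rx":0,"ry":0,"rz":0,"hand":70},{"x":0,"y":0,"z":35,"rx":0,"ry":0,"rz":0,"hand":70},{"x":0,"y":0,"z":25,"rx":0,"ry":0,"rz":0,"hand":70},{"x":0,"y":0,"z":20,"rx":0,"ry":0,"rz":0,"hand":70},{"x":0,"y":0,"z":0,"rx":0,"ry":0,"rz":0,"hand":70},{"x":0,"y":0,"z":0,"rx":0,"ry":0,"rz":0,"hand":70}]'
python3 -m creep '[{"x":0,"y":0,"z":0,"rx":0,"ry":0,"rz":0,"hand":20},{"x":0,"y":0,"z":0,"rx":0,"ry":0,"rz":0,"hand":20},{"x":0,"y":0,"z":0,"rx":0,"ry":0,"rz":0,"hand":20},{"x":0,"y":0,"z":0,"rx":0,"ry":0,"rz":0,"hand":20},{"x":0,"y":0,"z":0,"rx":0,"ry":0,"rz":0,"hand":20},{"x":0,"y":0,"z":0,"rx":0,"ry":0,"rz":0,"hand":20},{"x":0,"y":0,"z":0,"rx":0,"ry":0,"rz":0,"hand":20},{"x":0,"y":0,"z":0,"rx":0,"ry":0,"rz":0,"hand":20}]' 40
```

```text
clock: 3.78
eef_pos: [592.1, 104.9, 42.2]
tcp_rot: [3.141, 0.0, 1.93]
contact_force: [0.1, 0.3, -0.0]
opening: 0.82
grasp_force: 0.0
clock: 4.78
eef_pos: [592.2, 105.3, 42.1]
tcp_rot: [3.14, 0.0, 1.931]
contact_force: [0.3, 0.9, 6.2]
opening: 0.357
grasp_force: 39.1
```

```bash

python3 -m creep '[{"x":0,"y":0,"z":-20,"rx":0,"ry":0,"rz":0,"hand":20},{"x":0,"y":0,"z":-35,"rx":0,"ry":0,"rz":0,"hand":20},{"x":0,"y":0,"z":-35,"rx":0,"ry":0,"rz":0,"hand":20},{"x":0,"y":0,"z":0,"rx":0,"ry":0,"rz":0,"hand":20}]'
python3 - <<'E'
from h import *
print(tl((521.5,-164,132)),sense()['tcp_rot'])
E
```

```text
clock: 5.28
eef_pos: [593.5, 105.5, 135.1]
tcp_rot: [3.136, 0.001, 1.931]
contact_force: [0.3, 0.1, -0.5]
opening: 0.363
grasp_force: 39.8
[-226.89647474 -162.31169223    2.41929886] [3.13602613e+00 1.03926524e-03 1.93080669e+00]
```

```bash

python3 -m creep '[{"x":-38,"y":-27,"z":0,"rx":0,"ry":0,"rz":0,"hand":20},{"x":-38,"y":-27,"z":0,"rx":0,"ry":0,"rz":0,"hand":20},{"x":-38,"y":-27,"z":0,"rx":0,"ry":0,"rz":0,"hand":20},{"x":-38,"y":-27,"z":0,"rx":0,"ry":0,"rz":0,"hand":20},{"x":-38,"y":-27,"z":0,"rx":0,"ry":0,"rz":0,"hand":20},{"x":-37,"y":-27,"z":0,"rx":0,"ry":0,"rz":0,"hand":20},{"x":0,"y":0,"z":0,"rx":0,"ry":0,"rz":0,"hand":20},{"x":0,"y":0,"z":0,"rx":0,"ry":0,"rz":0,"hand":20}]'
python3 - <<'E'
from h import *
np.set_printoptions(precision=1,suppress=True)
s=sense(); print(s['eef_pos'],s['tcp_rot'],tl((521.5,-164,132)))
im,c=snap('wrist','w2.png'); im2,c2=snap('top','t2.png')
cam=-np.array(c['R']).T@np.array(c['t']); print('cam',cam)
print('cup in wrist',proj(c,(521.5,-164,48)), 'cart bottom',proj(c,s['eef_pos']-[0,0,42]),'top cup',proj(c2,(521.5,-164,48)))
w=cv2.convertScaleAbs(cv2.resize(im2[120:260,360:500,::-1],None,fx=3,fy=3,interpolation=2),alpha=1.6)
w=np.hstack([cv2.resize(im[:,120:520,::-1],(380,420)),w[:420,:420]]);cv2.imwrite('pics/v2.png',w)
E
```

```text
clock: 6.28
eef_pos: [519.5, -164.1, 131.0]
tcp_rot: [-3.141, -0.001, 1.93]
contact_force: [-0.2, 0.2, -2.1]
opening: 0.362
grasp_force: 40.0
[ 519.5 -164.1  131. ] [-3.1 -0.   1.9] [-0.7  1.9 -1. ]
cam [493.2 -97.  273.6]
cup in wrist [318.9 206.1] cart bottom [316.7 224.1] top cup [424.3 203.9]
```

View pics/v2.png

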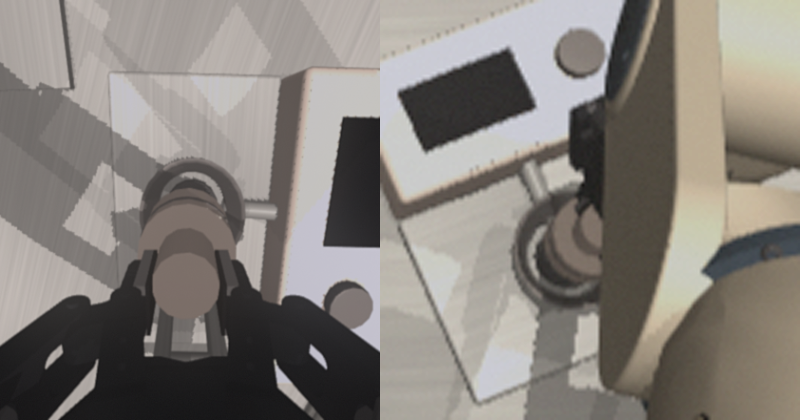

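Wrist view: the cartridge is held upright and the cup rim behind it spans u≈139–245 with its top at v≈157 (composite pixels). The top view shows it over the cup.

```bash
python3 - <<'E'
from h import *
np.set_printoptions(precision=1,suppress=True)
c=get_calibration('wrist'); s=sense(); e=s['eef_pos']; print(e)
a=np.linspace(0,2*np.pi,180)
def ext(p,r,z):
    q=np.array([proj(c,(p[0]+r*np.cos(t),p[1]+r*np.sin(t),z)) for t in a]); q=(q-[120,0])*[.95,1.05]; return q.min(0),q.max(0)
print('rim',ext((521.5,-164),45,48)); 
for dz in (90,93): print('drum top',ext(e[:2],28,dz+38),'bot',ext(e[:2],28,dz),'knob top',ext(e[:2],16,dz+68))
im=cv2.imread('pics/w2.png'); cv2.imwrite('pics/w2c.png',cv2.convertScaleAbs(cv2.resize(im[130:320,240:400],None,fx=3.1,fy=3.1,interpolation=2),alpha=1.5))
print('5x from (240,130)')
def e2(p,r,z):
    q=np.array([proj(c,(p[0]+r*np.cos(t),p[1]+r*np.sin(t),z)) for t in a]); q=(q-[240,130])*3.1; return np.r_[q.min(0),q.max(0)]
print('rim',e2((521.5,-164),45,48),'seat throat',e2((521.5,-164),30.5,26),'drumtop',e2(e[:2],28,129),'knobtop',e2(e[:2],16,159),'drumbot',e2(e[:2],28,91))
E
```

```text
[ 519.9 -163.4  131.1]
rim (array([134.1, 157. ]), array([242.1, 270.7]))
drum top (array([137.4, 210.6]), array([236.9, 310.7])) bot (array([146.3, 192.3]), array([227.3, 276. ])) knob top (array([152.9, 260.5]), array([222.2, 327.9]))
drum top (array([136.5, 212.4]), array([237.8, 314.1])) bot (array([145.7, 193.5]), array([227.9, 278.3])) knob top (array([152.2, 263.8]), array([223. , 332.5]))
5x from (240,130)
rim [ 65.7  60.4 418.1 396.2] seat throat [131.6 104.3 350.7 314.6] drumtop [ 75.4 220.4 402.  517.7] knobtop [126.2 369.2 353.9 569.6] drumbot [104.8 165.8 370.4 414.1]
```

View pics/w2c.png

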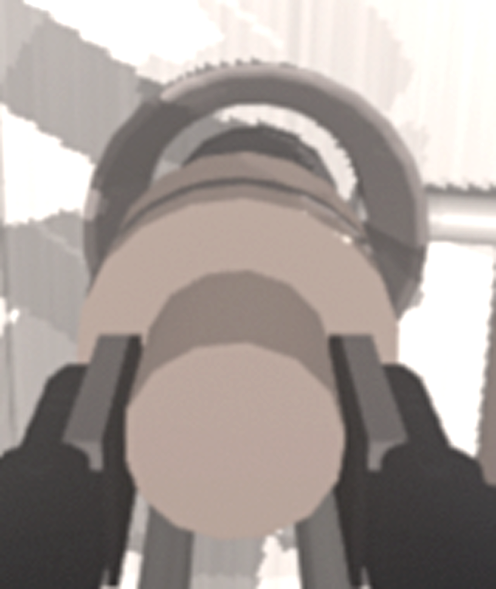

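```bash
python3 - <<'E'
from h import *
from scipy.optimize import least_squares as ls
np.set_printoptions(precision=1,suppress=True)
c=get_calibration('wrist'); s=sense(); e=s['eef_pos']
a=np.linspace(0,2*np.pi,180)
def e2(p,r,z):
    q=np.array([proj(c,(p[0]+r*np.cos(t),p[1]+r*np.sin(t),z)) for t in a]); q=(q-[240,130])*3.1; return np.r_[q.min(0),q.max(0)]
cart=ls(lambda p:np.r_[e2(p,16,p[2]+68)-[127,342,344,538],(e2(p,28,p[2]+38)-[78,198,398,0])[:3]],[*e[:2],90])
cup=ls(lambda p:(e2(p,45,48)-[84,63,430,0])[:3],[521,-164])
print(e,'cart',cart.x,cart.fun,'cup',cup.x,cup.fun)
R=Ro.from_euler('xyz',s['tcp_rot']).as_matrix(); print(R.T@np.r_[cup.x-cart.x[:2],28-cart.x[2]])
E
```

```text
[ 519.9 -163.4  131.1] cart [ 518.7 -161.5   86.4] [-0.7 -1.3  3.6 -0.5 -1.3  2.1 -2.3] cup [ 525.4 -163.3] [-3.   0.3  3. ]
[-4.   5.6 58.4]
```

```bash

python3 -m creep '[{"x":-4,"y":4.5,"z":0,"rx":0,"ry":0,"rz":0,"hand":20},{"x":0,"y":0,"z":20,"rx":0,"ry":0,"rz":0,"hand":20},{"x":0,"y":0,"z":15,"rx":0,"ry":0,"rz":0,"hand":20},{"x":0,"y":0,"z":10,"rx":0,"ry":0,"rz":0,"hand":20},{"x":0,"y":0,"z":5,"rx":0,"ry":0,"rz":0,"hand":20},{"x":0,"y":0,"z":0,"rx":0,"ry":0,"rz":0,"hand":20}]'
python3 -m creep '[{"x":0,"y":0,"z":3,"rx":0,"ry":0,"rz":0,"hand":20},{"x":0,"y":0,"z":2,"rx":0,"ry":0,"rz":0,"hand":20},{"x":0,"y":0,"z":0,"rx":0,"ry":0,"rz":0,"hand":20}]'
python3 - <<'E'
from h import *
from scipy.optimize import least_squares as ls
np.set_printoptions(precision=1,suppress=True)
s=sense(); print(s['eef_pos'],s['contact_force'],s['tcp_rot'])
im,c=snap('wrist','w3.png');a=np.linspace(0,6.28,90)
def e2(p,r,z):
    q=np.array([proj(c,(p[0]+r*np.cos(t),p[1]+r*np.sin(t),z)) for t in a]); q=(q-[220,100])*3; return np.r_[q.min(0),q.max(0)]
p=s['eef_pos'][:2]; print('rim',e2(p,45,48),'knob',e2(p,16,100),'drum',e2(p,28,70))
cv2.imwrite('pics/w3c.png',cv2.convertScaleAbs(cv2.resize(im[100:290,220:420,::-1],None,fx=3,fy=3,interpolation=2),alpha=1.4))
E
```

```text
clock: 7.12
eef_pos: [525.4, -166.5, 81.1]
tcp_rot: [-3.141, -0.0, 1.931]
contact_force: [0.2, 0.5, -1.0]
opening: 0.363
grasp_force: 40.0
clock: 7.5
eef_pos: [525.5, -166.5, 76.3]
tcp_rot: [3.142, 0.0, 1.931]
contact_force: [0.2, -0.1, -1.6]
opening: 0.362
grasp_force: 40.0
[ 525.5 -166.5   76.3] [ 0.2 -0.1 -1.6] [3.1 0.  1.9]
rim [ 70.7 178.4 509.8 586.5] knob [185.4 434.5 399.  623.6] drum [136.8 296.3 445.  577.7]
```

View pics/w3c.png

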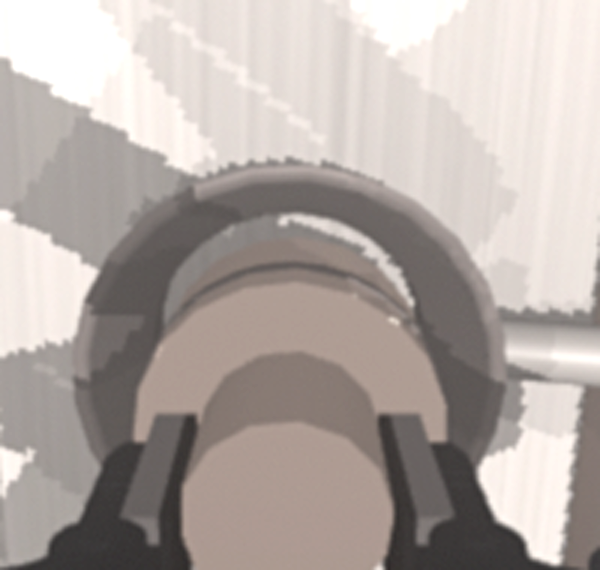

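Centred: rim mid u≈290, drum mid u≈290 in this crop, and the fore-aft offset is also about equal. Lower 4 mm more and release.

```bash

python3 -m creep '[{"x":0,"y":0,"z":2,"rx":0,"ry":0,"rz":0,"hand":20},{"x":0,"y":0,"z":2,"rx":0,"ry":0,"rz":0,"hand":20},{"x":0,"y":0,"z":0,"rx":0,"ry":0,"rz":0,"hand":20},{"x":0,"y":0,"z":0,"rx":0,"ry":0,"rz":0,"hand":20}]'
```

```text
clock: 8.05
eef_pos: [525.5, -166.5, 72.2]
tcp_rot: [-3.141, -0.0, 1.931]
contact_force: [0.9, -0.6, -1.2]
opening: 0.358
grasp_force: 40.0
```

```bash

python3 -m creep '[{"x":0,"y":0,"z":2,"rx":0,"ry":0,"rz":0,"hand":20},{"x":0,"y":0,"z":0,"rx":0,"ry":0,"rz":0,"hand":20}]'
python3 -m creep '[{"x":0,"y":0,"z":0,"rx":0,"ry":0,"rz":0,"hand":50},{"x":0,"y":0,"z":0,"rx":0,"ry":0,"rz":0,"hand":60},{"x":0,"y":0,"z":0,"rx":0,"ry":0,"rz":0,"hand":60},{"x":0,"y":0,"z":0,"rx":0,"ry":0,"rz":0,"hand":60},{"x":0,"y":0,"z":-15,"rx":0,"ry":0,"rz":0,"hand":60},{"x":0,"y":0,"z":-25,"rx":0,"ry":0,"rz":0,"hand":60},{"x":0,"y":0,"z":-40,"rx":0,"ry":0,"rz":0,"hand":60},{"x":0,"y":0,"z":-40,"rx":0,"ry":0,"rz":0,"hand":40},{"x":0,"y":0,"z":0,"rx":0,"ry":0,"rz":0,"hand":20},{"x":0,"y":0,"z":0,"rx":0,"ry":0,"rz":0,"hand":0}]'
python3 - <<'E'
from h import *
from scipy.optimize import least_squares as ls
np.set_printoptions(precision=1,suppress=True)
im,c=snap('wrist','w4.png'); s=sense(); im2,c2=snap('side','s4.png')
print(s['eef_pos'],proj(c,(525,-163,48)),proj(c2,(525,-163,48)))
w=cv2.convertScaleAbs(cv2.resize(im[:,160:480,::-1],(400,500)),alpha=1.3)
w2=cv2.convertScaleAbs(cv2.resize(im2[60:220,250:378,::-1],(400,500),interpolation=2),alpha=1.3)
cv2.imwrite('pics/v4.png',np.hstack([w,w2]))
E
```

```text
clock: 8.3
eef_pos: [525.5, -166.5, 70.2]
tcp_rot: [3.142, 0.0, 1.931]
contact_force: [0.2, 0.3, -1.4]
opening: 0.358
grasp_force: 40.1
clock: 9.55
eef_pos: [525.3, -166.4, 190.5]
tcp_rot: [3.141, 0.0, 1.931]
contact_force: [-0.4, -0.1, -0.4]
opening: 0.068
grasp_force: 0.0
[ 524.9 -166.3  189.8] [317.1 183.5] [326.8 169.2]
```

View pics/v4.png

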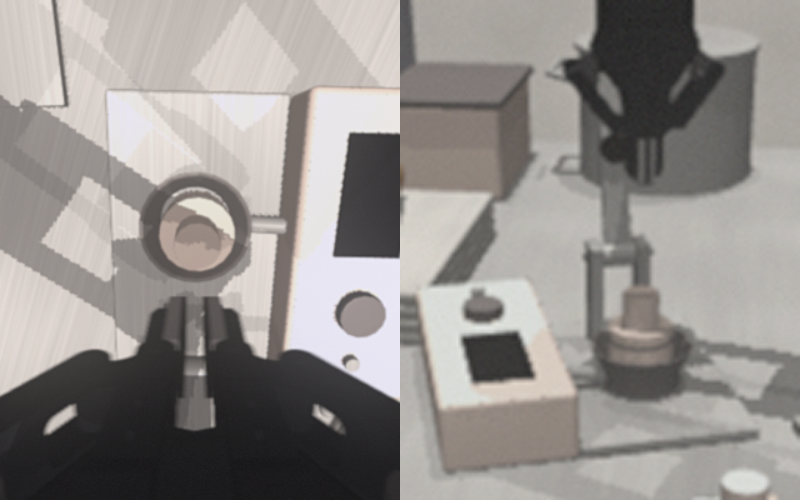

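The cartridge stands upright and centred in the cup: rim mid u≈196, drum mid u≈197 in the wrist crop. The bar is raised behind it. Next I go up, over and behind the bar.

```bash

python3 -m creep '[{"x":0,"y":0,"z":-40,"rx":0,"ry":0,"rz":0,"hand":0},{"x":0,"y":0,"z":-40,"rx":0,"ry":0,"rz":0,"hand":0},{"x":0,"y":0,"z":-35,"rx":0,"ry":0,"rz":0,"hand":0},{"x":-40,"y":0,"z":0,"rx":0,"ry":0,"rz":0,"hand":0},{"x":-40,"y":0,"z":0,"rx":0,"ry":0,"rz":0,"hand":0},{"x":-40,"y":0,"z":0,"rx":0,"ry":0,"rz":0,"hand":0},{"x":-40,"y":0,"z":0,"rx":0,"ry":0,"rz":0,"hand":0},{"x":-40,"y":0,"z":0,"rx":0,"ry":0,"rz":0,"hand":0},{"x":0,"y":0,"z":0,"rx":0,"ry":0,"rz":0,"hand":0}]'
python3 - <<'E'
from h import *
np.set_printoptions(precision=1,suppress=True)
R=Ro.from_euler('xyz',[np.pi,0,1.931]).as_matrix(); s=sense(); print(R.T@(s['eef_pos']-[525,-163,0]), s['opening'])
E
```

```text
clock: 10.78
eef_pos: [595.8, -355.7, 302.9]
tcp_rot: [-3.14, -0.002, 1.929]
contact_force: [0.7, 0.7, -0.6]
opening: 0.002
grasp_force: 0.0
[-205.3   -1.7 -302.9] 0.001893258250748742
```

```bash

python3 -m creep '[{"x":0,"y":2,"z":30,"rx":0,"ry":0,"rz":0,"hand":0},{"x":0,"y":0,"z":28,"rx":0,"ry":0,"rz":0,"hand":0},{"x":0,"y":0,"z":0,"rx":0,"ry":0,"rz":0,"hand":0}]'
python3 -m creep '[{"x":12,"y":0,"z":0,"rx":0,"ry":0,"rz":0,"hand":0},{"x":12,"y":0,"z":0,"rx":0,"ry":0,"rz":0,"hand":0},{"x":12,"y":0,"z":0,"rx":0,"ry":0,"rz":0,"hand":0},{"x":12,"y":0,"z":0,"rx":0,"ry":0,"rz":0,"hand":0},{"x":12,"y":0,"z":0,"rx":0,"ry":0,"rz":0,"hand":0},{"x":12,"y":0,"z":0,"rx":0,"ry":0,"rz":0,"hand":0}]'
```

```text
clock: 11.15
eef_pos: [596.1, -351.3, 244.0]
tcp_rot: [-3.138, -0.005, 1.931]
contact_force: [0.4, 0.1, 0.9]
opening: 0.002
grasp_force: 0.0
clock: 11.9
eef_pos: [572.9, -285.6, 248.2]
tcp_rot: [3.14, 0.002, 1.931]
contact_force: [1.3, -3.5, 2.8]
opening: 0.0
grasp_force: 1.9
```

```bash

python3 -m creep '[{"x":12,"y":0,"z":0,"rx":0,"ry":0,"rz":0,"hand":0},{"x":12,"y":0,"z":0,"rx":0,"ry":0,"rz":0,"hand":0},{"x":12,"y":0,"z":0,"rx":0,"ry":0,"rz":0,"hand":0},{"x":12,"y":0,"z":0,"rx":0,"ry":0,"rz":0,"hand":0}]'
python3 -m creep '[{"x":12,"y":0,"z":0,"rx":0,"ry":0,"rz":0,"hand":0},{"x":12,"y":0,"z":0,"rx":0,"ry":0,"rz":0,"hand":0},{"x":12,"y":0,"z":0,"rx":0,"ry":0,"rz":0,"hand":0},{"x":12,"y":0,"z":0,"rx":0,"ry":0,"rz":0,"hand":0}]'
python3 - <<'E'
from h import *
np.set_printoptions(precision=1,suppress=True)
R=Ro.from_euler('xyz',[np.pi,0,1.931]).as_matrix(); s=sense(); print(R.T@(s['eef_pos']-[525,-163,0]),R.T@s['contact_force'])
E
```

```text
clock: 12.4
eef_pos: [554.8, -239.8, 246.7]
tcp_rot: [-3.141, -0.001, 1.931]
contact_force: [1.6, -3.6, -3.3]
opening: -0.001
grasp_force: 1.7
clock: 12.9
eef_pos: [538.5, -195.0, 247.5]
tcp_rot: [3.141, 0.0, 1.931]
contact_force: [0.5, -2.5, -0.3]
opening: 0.003
grasp_force: 1.1
[ -34.7    1.3 -247.5] [-2.5 -0.5  0.3]
```

```bash

python3 -m creep '[{"x":-4,"y":0,"z":-12,"rx":0,"ry":0,"rz":0,"hand":0},{"x":0,"y":0,"z":-12,"rx":0,"ry":0,"rz":0,"hand":0},{"x":18,"y":0,"z":0,"rx":0,"ry":0,"rz":0,"hand":0},{"x":18,"y":0,"z":0,"rx":0,"ry":0,"rz":0,"hand":0},{"x":0,"y":0,"z":15,"rx":0,"ry":0,"rz":0,"hand":0},{"x":8,"y":0,"z":12,"rx":0,"ry":0,"rz":0,"hand":0},{"x":8,"y":0,"z":12,"rx":0,"ry":0,"rz":0,"hand":0}]'
python3 -m creep '[{"x":9,"y":0,"z":12,"rx":0,"ry":0,"rz":0,"hand":0},{"x":9,"y":0,"z":12,"rx":0,"ry":0,"rz":0,"hand":0},{"x":9,"y":0,"z":12,"rx":0,"ry":0,"rz":0,"hand":0},{"x":6,"y":0,"z":12,"rx":0,"ry":0,"rz":0,"hand":0},{"x":6,"y":0,"z":12,"rx":0,"ry":0,"rz":0,"hand":0}]'
python3 - <<'E'
from h import *
np.set_printoptions(precision=1,suppress=True)
R=Ro.from_euler('xyz',[np.pi,0,1.931]).as_matrix(); s=sense(); print(R.T@(s['eef_pos']-[525,-163,0]),R.T@s['contact_force'])
E
```

```text
clock: 13.78
eef_pos: [521.1, -150.3, 230.8]
tcp_rot: [-3.141, -0.001, 1.931]
contact_force: [-0.9, 0.7, -0.6]
opening: -0.003
grasp_force: 0.0
clock: 14.4
eef_pos: [507.9, -114.0, 171.6]
tcp_rot: [3.141, 0.0, 1.931]
contact_force: [-0.7, -0.9, -0.9]
opening: 0.001
grasp_force: 0.0
[  51.9    1.3 -171.6] [-0.6 -1.   0.9]
```

No contact force, so the tip must have gone down in front of the bar. I go back up and press from above, further back.

```bash

python3 -m creep '[{"x":0,"y":0,"z":-35,"rx":0,"ry":0,"rz":0,"hand":0},{"x":0,"y":0,"z":-35,"rx":0,"ry":0,"rz":0,"hand":0},{"x":0,"y":0,"z":-32,"rx":0,"ry":0,"rz":0,"hand":0},{"x":-25,"y":0,"z":0,"rx":0,"ry":0,"rz":0,"hand":0},{"x":-25,"y":0,"z":0,"rx":0,"ry":0,"rz":0,"hand":0},{"x":-20,"y":0,"z":0,"rx":0,"ry":0,"rz":0,"hand":0},{"x":0,"y":0,"z":7,"rx":0,"ry":0,"rz":0,"hand":0},{"x":0,"y":0,"z":7,"rx":0,"ry":0,"rz":0,"hand":0}]'
python3 -m creep '[{"x":0,"y":0,"z":7,"rx":0,"ry":0,"rz":0,"hand":0},{"x":0,"y":0,"z":5,"rx":0,"ry":0,"rz":0,"hand":0}]'
python3 - <<'E'
from h import *
np.set_printoptions(precision=1,suppress=True)
R=Ro.from_euler('xyz',[np.pi,0,1.931]).as_matrix(); s=sense(); print(R.T@(s['eef_pos']-[525,-163,0]),R.T@s['contact_force'])
im,c=snap('side','s5.png')
for th in (1.2,1.1,1.0,.9,.8,.6,.4,.2): print(th,proj(c,[525,-163,0]+R@[-95+165*np.cos(th),0,-96-165*np.sin(th)]),end=' ')
E
```

```text
clock: 15.4
eef_pos: [532.1, -179.6, 259.0]
tcp_rot: [-3.141, -0.001, 1.93]
contact_force: [0.6, -0.8, 0.6]
opening: 0.002
grasp_force: 0.0
clock: 15.65
eef_pos: [532.2, -178.4, 249.3]
tcp_rot: [-3.142, -0.002, 1.931]
contact_force: [-13.6, 11.5, 38.0]
opening: -0.002
grasp_force: 19.2
[ -16.9    1.3 -249.3] [ 15.6  -8.7 -38. ]
1.2 [324.  91.] 1.1 [325.5  95.1] 1.0 [326.9  99.7] 0.9 [328.3 105. ] 0.8 [329.5 110.7] 0.6 [331.7 123.2] 0.4 [333.3 136.7] 0.2 [334.1 150.2]
```

```bash

python3 -m creep '[{"x":0,"y":0,"z":-12,"rx":0,"ry":0,"rz":0,"hand":0},{"x":0,"y":0,"z":-13,"rx":0,"ry":0,"rz":0,"hand":0},{"x":-18,"y":0,"z":0,"rx":0,"ry":0,"rz":0,"hand":0},{"x":-18,"y":0,"z":0,"rx":0,"ry":0,"rz":0,"hand":0},{"x":0,"y":0,"z":15,"rx":0,"ry":0,"rz":0,"hand":0},{"x":0,"y":0,"z":10,"rx":0,"ry":0,"rz":0,"hand":0},{"x":0,"y":0,"z":5,"rx":0,"ry":0,"rz":0,"hand":0},{"x":0,"y":0,"z":0,"rx":0,"ry":0,"rz":0,"hand":0}]'
python3 - <<'E'
from h import *
np.set_printoptions(precision=1,suppress=True)
R=Ro.from_euler('xyz',[np.pi,0,1.931]).as_matrix(); s=sense(); print(R.T@(s['eef_pos']-[525,-163,0]),R.T@s['contact_force'])
E
```

```text
clock: 16.7
eef_pos: [545.0, -213.1, 242.6]
tcp_rot: [-3.141, -0.001, 1.931]
contact_force: [0.2, 0.5, 0.2]
opening: -0.005
grasp_force: 0.0
[ -53.9    1.  -242.6] [ 0.4  0.3 -0.2]
```

```bash

python3 -m creep '[{"x":10,"y":0,"z":0,"rx":0,"ry":0,"rz":0,"hand":0},{"x":10,"y":0,"z":3,"rx":0,"ry":0,"rz":0,"hand":0},{"x":10,"y":0,"z":7,"rx":0,"ry":0,"rz":0,"hand":0}]'
python3 -m creep '[{"x":10,"y":0,"z":8,"rx":0,"ry":0,"rz":0,"hand":0}]'
python3 -m creep '[{"x":10,"y":0,"z":8,"rx":0,"ry":0,"rz":0,"hand":0}]'
python3 -m creep '[{"x":10,"y":0,"z":9,"rx":0,"ry":0,"rz":0,"hand":0}]'
python3 - <<'E'
from h import *
np.set_printoptions(precision=1,suppress=True)
R=Ro.from_euler('xyz',[np.pi,0,1.931]).as_matrix(); s=sense(); print(R.T@(s['eef_pos']-[525,-163,0]),R.T@s['contact_force'])
E
```

```text
clock: 17.08
eef_pos: [535.1, -185.0, 233.9]
tcp_rot: [3.14, 0.002, 1.931]
contact_force: [1.4, -0.9, 2.8]
opening: -0.002
grasp_force: 1.1
clock: 17.2
eef_pos: [531.3, -175.5, 225.2]
tcp_rot: [3.141, 0.001, 1.931]
contact_force: [1.2, -1.8, 2.6]
opening: 0.002
grasp_force: 1.1
clock: 17.32
eef_pos: [527.6, -166.1, 216.8]
tcp_rot: [3.141, 0.0, 1.931]
contact_force: [1.5, -1.2, 2.0]
opening: -0.0
grasp_force: 1.1
clock: 17.45
eef_pos: [524.1, -156.7, 207.7]
tcp_rot: [3.141, 0.0, 1.931]
contact_force: [3.0, -1.7, 0.9]
opening: 0.001
grasp_force: 1.4
[   6.2    1.4 -207.7] [-2.6  2.3 -0.9]
```

```bash

python3 -m creep '[{"x":8,"y":0,"z":12,"rx":0,"ry":0,"rz":0,"hand":0},{"x":8,"y":0,"z":13,"rx":0,"ry":0,"rz":0,"hand":0}]'
python3 -m creep '[{"x":7,"y":0,"z":13,"rx":0,"ry":0,"rz":0,"hand":0}]'
python3 -m creep '[{"x":5,"y":0,"z":14,"rx":0,"ry":0,"rz":0,"hand":0}]'
python3 -m creep '[{"x":5,"y":0,"z":15,"rx":0,"ry":0,"rz":0,"hand":0}]'
python3 - <<'E'
from h import *
np.set_printoptions(precision=1,suppress=True)
R=Ro.from_euler('xyz',[np.pi,0,1.931]).as_matrix(); s=sense(); print(R.T@(s['eef_pos']-[525,-163,0]),R.T@s['contact_force'])
E
```

```text
clock: 17.7
eef_pos: [518.2, -141.7, 182.4]
tcp_rot: [-3.141, -0.0, 1.931]
contact_force: [0.6, 0.9, 2.0]
opening: 0.001
grasp_force: 1.3
clock: 17.82
eef_pos: [515.6, -135.2, 169.2]
tcp_rot: [-3.141, -0.001, 1.931]
contact_force: [0.8, 0.8, 3.5]
opening: 0.0
grasp_force: 1.3
clock: 17.95
eef_pos: [513.9, -130.6, 155.2]
tcp_rot: [-3.141, -0.001, 1.931]
contact_force: [-0.8, 0.9, 2.9]
opening: -0.001
grasp_force: 1.3
clock: 18.08
eef_pos: [512.3, -126.1, 140.2]
tcp_rot: [-3.141, -0.0, 1.931]
contact_force: [0.3, 1.2, 2.3]
opening: 0.0
grasp_force: 1.3
[  39.     1.1 -140.2] [ 1.   0.7 -2.3]
```

```bash

python3 -m creep '[{"x":4,"y":0,"z":12,"rx":0,"ry":0,"rz":0,"hand":0}]'
python3 -m creep '[{"x":3,"y":0,"z":10,"rx":0,"ry":0,"rz":0,"hand":0}]'
python3 -m creep '[{"x":1,"y":0,"z":7,"rx":0,"ry":0,"rz":0,"hand":0}]'
python3 -m creep '[{"x":1,"y":0,"z":4,"rx":0,"ry":0,"rz":0,"hand":0},{"x":0,"y":0,"z":0,"rx":0,"ry":0,"rz":0,"hand":0}]'
```

```text
clock: 18.2
eef_pos: [511.1, -122.7, 128.1]
tcp_rot: [-3.141, 0.0, 1.931]
contact_force: [0.6, -2.2, 1.6]
opening: -0.0
grasp_force: 1.2
clock: 18.32
eef_pos: [510.2, -120.2, 118.5]
tcp_rot: [-3.142, 0.001, 1.931]
contact_force: [0.6, -3.5, 3.2]
opening: 0.003
grasp_force: 1.8
clock: 18.45
eef_pos: [509.9, -119.2, 111.8]
tcp_rot: [3.142, 0.0, 1.931]
contact_force: [-0.3, -2.4, 3.9]
opening: -0.001
grasp_force: 1.9
clock: 18.7
eef_pos: [509.0, -117.8, 107.9]
tcp_rot: [-3.141, -0.001, 1.931]
contact_force: [0.2, 0.5, 0.2]
opening: -0.001
grasp_force: 0.0
```

```bash

for i in 1 2 3; do python3 -m creep '[{"x":0,"y":0,"z":1.5,"rx":0,"ry":0,"rz":0,"hand":0},{"x":0,"y":0,"z":0,"rx":0,"ry":0,"rz":0,"hand":0}]' | grep -E 'eef|contact'; done
```

```text
eef_pos: [509.0, -117.8, 106.7]
contact_force: [-1.1, 1.3, 2.6]
eef_pos: [509.1, -117.9, 105.2]
contact_force: [-1.6, 0.6, 1.7]
eef_pos: [509.4, -118.1, 103.7]
contact_force: [-0.6, 1.0, 0.9]
```

```bash

for i in 1 2; do python3 -m creep '[{"x":0,"y":0,"z":1.5,"rx":0,"ry":0,"rz":0,"hand":0},{"x":0,"y":0,"z":0,"rx":0,"ry":0,"rz":0,"hand":0}]' | grep -E 'eef|contact'; done
python3 - <<'E'
from h import *
np.set_printoptions(precision=1,suppress=True)
im,c=snap('side','s6.png'); R=Ro.from_euler('xyz',[np.pi,0,1.931]).as_matrix()
D=lambda x,y,z: proj(c,[525,-163,0]+R@[y,x,-z])
for th in (0,.1,.3,.5,.8): print(th,D(-40,-95+165*np.cos(th),96+165*np.sin(th)),D(40,-95+165*np.cos(th),96+165*np.sin(th)))
g=im.max(2); print(g[120:190:3,300:372:3])
E
```

```text
eef_pos: [509.4, -118.1, 102.2]
contact_force: [-1.5, 2.0, 2.5]
eef_pos: [509.5, -118.1, 101.8]
contact_force: [-5.8, 2.9, 18.2]
0 [349.5 161.5] [318.6 164.6]
0.1 [349.7 155.3] [318.6 158.3]
0.3 [349.4 142.1] [317.9 144.9]
0.5 [348.2 128.6] [316.6 131.2]
0.8 [345.1 109.6] [313.7 111.8]
[[143 137 127 127 103  49  37  39  40  38  40  40  41  40  41  37  46  52
   58 135 140 143 143 142]
 [141 145 123  50  49  48  83  39  39  37  41  39  38  41  39  71  49  51
   39  73 143 144 143 143]
 [144 145 130  37  41  49 139  59  38  39  39  38  42  39  52 120  46  44
   39 127 141 142 144 144]
 [148 147 147  97  37  44 147 145  48  38  39  40  38  40 124  40  39  41
   97 144 142 144 143 143]
 [149 149 149 150  70  39 100 148  97  40  40  38  39  44  50  39  39  75
  142 144 144 147 146 146]
 [148 148 146 149 146  58  39 109 114  39  39  42  40  38  41  40  53 143
  141 144 145 146 147 147]
 [143 145 146 106 145 144  52  39  44  38  40  40  42  42  41  42 132 145
  141 144 144 146 143 144]
 [142 142 145  83  84 101 135  43  39  41  41  40  43  40  69 126 143 142
  143 143 144 143 143 142]
 [141
[... 911 characters left out ...]
42 132 128  83  78  94 109 103  95  98 105  85  61  68 143 141 143
  143 146 145 145 144 144]
 [165 141 141 143 120  67  75  88 100 101  98  81  76  60  86  96 108 142
  143 144 145 144 144 142]
 [168 142 144 143 109  59  56  59  59  60  61  59  58  62  96  96  97  97
   97 116 129 127 142 144]
 [168 158  87  91  88  75  56  61  60  60  60  57  57  64  88  93  92 135
   99  98  98  96  94  96]
 [169 169  98  74  74  64  58  60  60  60  59  60  57  69  88  88  88  85
  126 143 144 143 141  97]
 [159 156 122 132  86  75  72  66  63  65  64  66  71  78  88  86 112 112
  133 137 142 143 120  98]
 [110 114 105 134  89  88  78  77  73  72  77  80  84  89  87 105 108 121
  120 134 133 134  87  94]]
```

Stop reached: force jumps to 18 N at z≈102, and the bar shows at rows 162–165, as predicted for angle 0. A last small press, then retreat and check the bar stays.

```bash

python3 -m creep '[{"x":0,"y":0,"z":0.8,"rx":0,"ry":0,"rz":0,"hand":0},{"x":0,"y":0,"z":0,"rx":0,"ry":0,"rz":0,"hand":0}]'
python3 -m creep '[{"x":0,"y":0,"z":-5,"rx":0,"ry":0,"rz":0,"hand":0},{"x":0,"y":0,"z":-20,"rx":0,"ry":0,"rz":0,"hand":0},{"x":0,"y":0,"z":-40,"rx":0,"ry":0,"rz":0,"hand":0},{"x":0,"y":0,"z":-40,"rx":0,"ry":0,"rz":0,"hand":0},{"x":0,"y":0,"z":-40,"rx":0,"ry":0,"rz":0,"hand":0},{"x":0,"y":0,"z":0,"rx":0,"ry":0,"rz":0,"hand":0},{"x":0,"y":0,"z":0,"rx":0,"ry":0,"rz":0,"hand":0},{"x":0,"y":0,"z":0,"rx":0,"ry":0,"rz":0,"hand":0}]'
python3 - <<'E'
from h import *
a=cv2.imread('pics/s6.png').max(2); im,c=snap('side','s7.png'); b=im.max(2)
for x in (324,330,336,342,346): print(x,a[154:174,x],b[154:174,x])
r=slice(168,186); d=cv2.absdiff(a,b); print('cart region diff',d[r,315:345].mean(), d[r,315:345].max())
E
```

```text
clock: 20.25
eef_pos: [509.6, -118.1, 101.7]
tcp_rot: [3.141, 0.0, 1.931]
contact_force: [-9.3, 4.1, 26.6]
opening: 0.003
grasp_force: 13.0
clock: 21.25
eef_pos: [508.6, -118.0, 243.5]
tcp_rot: [-3.14, -0.001, 1.931]
contact_force: [0.7, 0.1, 0.6]
opening: 0.0
grasp_force: 0.0
324 [ 74  64  59  52  59  84  97  78  46  42  41  41  42  59  89 102 103 103
 103 105] [ 72  65  58  55  58  84  96  79  48  45  43  42  41  58  86 101  99 103
 104 104]
330 [ 67  68  68  71  72  72  63  43  41  42  40  40  44  75  99 102 101  98
 101 104] [ 88  86  84  85  87  82  74  59  44  44  44  42  46  75  99 100 100  95
 100 102]
336 [ 52  66 103 125 113  90  60  41  38  40  40  41  65  95 107 102  92  85
  77  71] [142 142 138 128 115  93  57  41  44  42  40  40  65  93 102  98  90  84
  76  73]
342 [145 143 144 146 145 122  61  39  39  40  41  61 107 121  90  69  63  68
  72  80] [142 142 142 143 143 120  61  45  42  41  42  63 106 119  88  68  62  63
  71  79]
346 [142 143 143 145 145 118  52  41  41  37  42  77 123 146 143 141 144 143
 128  98] [138 140 141 142 136 106  50  39  42  37  44  85 126 143 141 138 128 105
  94  94]
cart region diff 1.9314814814814816 42
```

The bar stayed in place to the pixel after the release, and the robot is clear of everything. Handing in.

```bash
python3 -c "from rig import *; print(sign_off())"
```

```text
the job is handed in; nothing more can be done
None
```

I fitted the short round cartridge upright in the doser's cup and swung the clamp down onto its stop. In the side camera the bar did not move after the arm backed off. I handed the job in just after 21 s; sign-off gave no verdict, and I did not measure the cartridge's final height or tilt directly.

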